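# Wind the screw jack up under the corner of the pantry rack

## Robot

A 6-joint arm with a two-finger parallel gripper is mounted at the origin on the work surface. World frame = base frame: x ahead of the robot, y to its left, z up, the work surface at z = 0. Lengths are in m, angles in rad, forces in N, time in s.
With the tool pointing down it reaches from about 0.3 to 0.875 m from the base axis. Payload 6.4 kg.
Tool frame: the origin (TCP) lies at the centre of the arm's flange, where the gripper is bolted on; the fingertips stand 173 mm ahead of it and the grasp point (between the pads) lies 155 mm ahead of it (ctrl.pinch_z is the distance from the TCP to the grasp point, in m); z points along the fingers, y is the direction in which the jaws open and shut (so a half turn about z gives the same grasp; the last joint's range is limited). The gripper opens to 85 mm and grips with 20 to 120 N. Pads are 22 mm wide; open, the fingers measure 114 mm over their backs; the gripper's body (76 mm by 85 mm) begins 54 mm behind the grasp point. The pads swing forward as they close: fully open they stand 13 mm farther back than shut.
Start: joints at [-1.504, 0.181, 1.607, -0, 1.354, -0.206], TCP at [0.155, -0.554, 0.405] pointing down, gripper open.
Joint ranges: [-2.99, 2.99], [-0.89, 2.07], [0.3, 2.58], [-1.14, 4.28], [0, 2.63], [-3.12, 3.12]. Speed limits (rad/s): [2.57, 2.57, 3.01, 3.14, 3.14, 3.14].

## Interface

Orientations are given as a unit quaternion [w, x, y, z].
In Python, from bench import ctrl gives the robot as it stands.
- The arm moves only by the tool drive_tool, never from a script. Its argument "commands" is a list that holds one entry, the list of rows, each a list of 7 numbers: the shift along the tool's x, y, z in units of 50 mm (1.0 is 50 mm), then the turn, a rotation vector about the tool's x, y, z in units of 8 degrees (1.0 is 8 degrees), then the closure in counts, from 0 (fully open) to 255 (shut). A call has 1 to 10 rows; each row shifts and turns the commanded pose from where the row before left it, along the tool's axes as they then stand; what a row does not reach is not made up. A row lasts 1/10 s, in which the tool goes at most 50 mm and 8.59 degrees, less where a joint would pass 70% of its speed; a pose out of reach is approached as far as the arm can. A call is refused whole if a number of a shift passes 1 or a number of a turn 1, either way. A call with a gripper value outside its range is refused whole. The fingers move at their own pace and stop on an object; the grip force is fixed at half the most. Time passes only in rows, so rows that do not move let the fingers close. It gives the time, the measured TCP pose, the force and the opening at its end, in the units of the state.
- ctrl.get_obs(): the state, without advancing time (a new reading comes with each control period).
- ctrl.camera(name): name is "scene" or "top"; returns a dict with "pixels" (480x640x3 uint8, red, green, blue), "depth" (480x640 float32, m along the optical axis (not along the pixel's ray), 0 where there is no reading), "intrinsics" (3x3 intrinsics, pixels), "R" (3x3) and "t" (3): a world point X has camera coordinates R X + t. Camera axes: x right, y down, z forward; pixel columns grow to the right and rows downward; lengths in m; the calibration is good to about 2 mm. A picture is of the moment at which its call begins.
- ctrl.hand_in(): hands the job in, once; it reports no verdict.
The state is a dict: "time_s": time; "q": joint angles; "dq": joint speeds; "joint_efforts": joint torques, N m; "eef_pos": TCP position; "eef_rot": TCP orientation; "wrist_force": force on the tool from outside, world axes, zero at the start; "torque": the same for the moment, N m; "opening": opening from 0.0 (shut) to 1.0 (fully open).
Only numpy, scipy, OpenCV 4.12 (cv2) and the standard library are available. Lean on these libraries where they do the work, as an engineer would, in place of code of your own. Each camera call takes 0.05 s, during which the arm holds its last target. There are 200 camera calls.

## Task

The low wire rack of tins has lost one corner post and a screw jack stands in for it, but there is still a gap above the jack's cap. Take the steel bar from the tool mat, push it well into a hole of the jack's head and wind the jack up (anticlockwise seen from above), moving the bar on to the next hole as you run out of swing, until the brass cap is hard up against the rack's corner and it will turn no further; then draw the bar out and lay it back on the mat. Turn the head with the bar, not with the fingers, and do not shift the tins, the jar or the spanner.

Things in the scene. Friction and masses are not known exactly. Their poses are not given: they have to be found in the camera images.
- jack_head: Steel head of the screw jack, a disc 60 mm across, 40 mm tall, cross-drilled by two level holes that meet at its centre: four mouths 90 degrees apart, a yellow mark above each. Origin on the jack's upright axis at the height of the hole axes (111 to 116 mm above the table); x and y axes run along the holes. Holes eight-sided, 15 mm across flats, mouths countersunk 3 mm.
- cap_top (a point): Middle of the flat top of the jack's brass swivel cap (35 mm across, 41 mm above the hole axes). The right-hand screw lifts cap and head 8 mm a turn, anticlockwise from above. It turns stiffly (about 0.35 N m), stays where it is left, starts 0.40 to 0.59 turns short, and stops hard when the cap meets the corner.
- corner_pad (a point): Middle of the flat underside (38 mm across) of the rack's corner sleeve, straight above the cap, 157 mm above the table; the gap to cap_top is 3 to 5 mm at the start. x runs along the rack's 300 mm side, y along its 400 mm side: seen from the jack the deck (157 to 192 mm up) covers only the quarter between +x and +y, so the bar is free from -x round to -y.
- jack: Blue cast body of the jack, bell-shaped, 104 mm across at the foot, 77 mm tall, on a 140 mm square plywood pad 12 mm thick, held fast to the table; origin at the middle of the pad's underside, on the jack's axis.
- bar_mid (a point): Middle of the round steel bar, on its axis: 12 mm diameter, 220 mm long, about 190 g, ends chamfered by 2.5 mm, both ends alike, a red paint band 12 mm wide round the middle. Its x axis runs along the bar. At the start the bar lies on the mat, axis 9 mm above the table.
- bar_end_a (a point): Centre of the bar's end face on its -x side.
- bar_end_b (a point): Centre of the bar's end face on its +x side.
- mat: Dark tool mat, 320 mm (its x) by 220 mm (its y), 3 mm thick, fixed to the table; origin at the middle of its underside. The spanner lies along its edge on the -y side.
- wrench: Open-ended spanner, 160 mm long along its x, lying on the mat; bystander, origin at the middle of its underside.
- big_tin_purple: Large tin, purple with gold ends, 156 mm across and 178 mm tall, standing on the rack; bystander, origin at the middle of its underside.
- big_tin_dark: Large tin, dark blue with gold ends, 156 mm across and 178 mm tall, standing on the rack; bystander, origin at the middle of its underside.
- tin_red: Red tin, 74 mm across and 111 mm tall, standing on the rack; bystander, origin at the middle of its underside.
- tin_blue: Blue tin, 74 mm across and 111 mm tall, standing on the table; bystander, origin at the middle of its underside.
- tin_green: Green tin, 74 mm across and 111 mm tall, standing on the table; bystander, origin at the middle of its underside.
- sauce_jar: Jar of brown-red sauce with a black lid, 80 mm across and 130 mm tall, standing on the table; bystander, origin at the middle of its underside.

How it is judged:
By the outcome, as a careful person would: the job done as asked, in the order asked, and still so for the second after the job is handed in, with the robot touching nothing.
It also fails if it takes over 72 s, if anything falls off the work surface, if the arm or the gripper's body presses on something with over 40 N, if the wrist force passes 120 N, or if a joint passes its speed limit or range.

## Working session

There is one attempt and no reset: what is moved stays moved. The work goes in short steps, Python scripts to look and compute and a tool call to move; the robot and the scene stay as the last step left them, time stands still between calls to the robot, and variables do not carry over. Pictures are saved under pics/ and viewed, about 8 in all and at most 12, crops included, and the job is handed in when it is done.

Besides the shell and the picture viewer there is one more tool, called after ">>>" as name(argument=value, ...) on one line, values as JSON. drive_tool: Moves the arm, as the interface text tells. Its arguments: {"type":"object","properties":{"commands":{"type":"array","items":{"type":"array","items":{"type":"array","items":{"type":"number"}}}}},"required":["commands"]}

```bash
ls; mkdir -p pics; cat > h.py <<'E'
import numpy as np, cv2
from bench import ctrl
from scipy.spatial.transform import Rotation as Ro
def snap(n,f=None,crop=None,s=1):
    c=ctrl.camera(n)
    np.savez('%s.npz'%n,**c)
    if f:
        im=c['pixels'][:,:,::-1]
        if crop: im=im[crop[1]:crop[3],crop[0]:crop[2]]
        cv2.imwrite('pics/'+f,cv2.resize(im,None,fx=s,fy=s,interpolation=cv2.INTER_CUBIC))
    return c
def ray(c,u,v):
    d=c['R'].T@np.linalg.inv(c['intrinsics'])@np.array([u,v,1.]); o=-c['R'].T@c['t']; return o,d
def atz(c,u,v,z):
    o,d=ray(c,u,v); return o+d*(z-o[2])/d[2]
def dep(c,u,v):
    o,d=ray(c,u,v); return o+d*c['depth'][int(v),int(u)]
def proj(c,X):
    p=c['intrinsics']@(c['R']@np.array(X)+c['t']); return p[:2]/p[2]
def st():
    o=ctrl.get_obs(); return o
E
python3 - <<'E'
from h import *
for n in('scene','top'):
    c=snap(n,n+'0.png'); print(n,c['R'].round(3).tolist(),c['t'].round(3),c['intrinsics'].round(1).tolist(), (-c['R'].T@c['t']).round(3))
o=st(); print(o)
E
```

```text
pics
scene [[-0.797, -0.604, 0.004], [-0.532, 0.7, -0.476], [0.285, -0.382, -0.879]] [0.416 0.338 1.383] [[599.6, 0.0, 321.6], [0.0, 599.6, 247.2], [0.0, 0.0, 1.0]] [0.118 0.542 1.376]
top [[-0.026, -1.0, -0.002], [-0.996, 0.026, -0.082], [0.082, -0.0, -0.997]] [0.013 0.525 1.193] [[504.1, 0.0, 314.5], [0.0, 504.1, 243.2], [0.0, 0.0, 1.0]] [ 0.426 -0.     1.231]
{'time_s': 0.1, 'q': array([-1.50429398e+00,  1.81422079e-01,  1.60790420e+00, -1.43662583e-05,
        1.35380377e+00, -2.06259138e-01]), 'dq': array([-2.10061594e-04,  1.51254292e-05, -1.34240498e-03, -9.98396497e-04,
       -9.48556382e-04, -5.97574900e-04]), 'joint_efforts': array([ 1.10280012e-03, -4.45877087e+01, -3.52235520e+01, -2.57037691e-04,
        4.15187053e-03,  2.07391463e-05]), 'eef_pos': array([ 0.15492208, -0.55349627,  0.403901  ]), 'eef_rot': array([-7.67309033e-04,  9.90714048e-01,  1.35959859e-01,  4.66751197e-05]), 'wrist_force': array([ 0.80851328,  1.11898116, -0.02941094]), 'torque': array([-0.01503054,  0.0143095 , -0.02058934]), 'opening': 0.9992983976180332}
```

View pics/scene0.png

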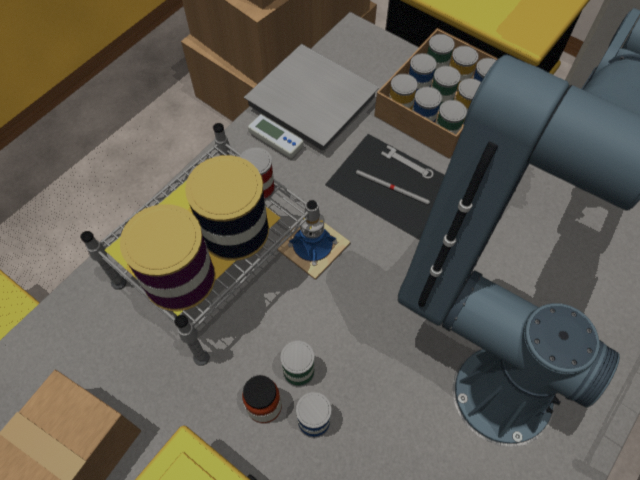

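View pics/top0.png

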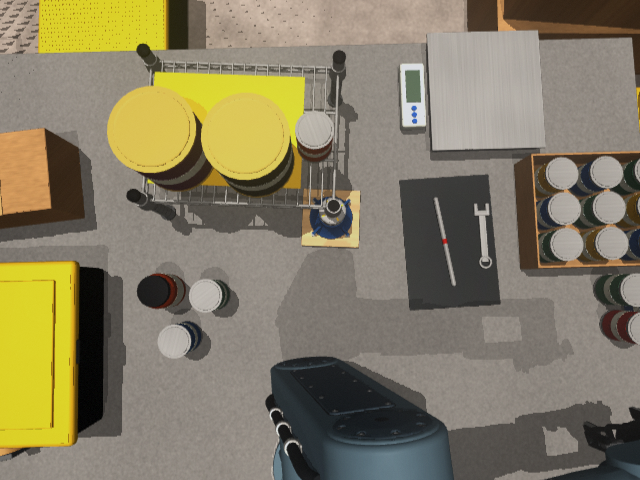

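The top view shows the bar from (436,198) to (453,285), with the red band at (444,241). The spanner is at x≈484. The jack is at (332,215), under the rack's corner nearest the robot and to its right. In the scene view the head is near (313,228).

```bash
python3 - <<'E'
from h import *
a=dict(np.load('scene.npz'));b=dict(np.load('top.npz'))
f=lambda c,x0,y0,x1,y1:cv2.resize(c['pixels'][y0:y1,x0:x1,::-1],(400,400),interpolation=cv2.INTER_CUBIC)
cv2.imwrite('pics/jack.png',np.hstack([f(a,275,195,355,275),f(b,295,180,365,250)]))
# bar
hsv=cv2.cvtColor(b['pixels'],cv2.COLOR_RGB2HSV)
m=np.zeros((480,640),np.uint8); m[190:295,425:462]=1
px=b['pixels'].astype(int)
bar=(m>0)&(px.max(2)>95); red=(m>0)&(px[:,:,0]-px[:,:,1]>60)
v,u=np.where(bar|red); P=np.array([atz(b,x,y,.012)for x,y in zip(u,v)])[:,:2]
mu=P.mean(0); w,V=np.linalg.eigh(np.cov(P.T)); d=V[:,1]; s=(P-mu)@d
print('bar n',len(P),mu,d,s.min(),s.max(),w**.5,'mid',mu+d*(s.min()+s.max())/2, np.degrees(np.arctan2(d[1],d[0])))
v,u=np.where(red);print('red',atz(b,u.mean(),v.mean(),.015),len(u))
# same in scene
px=a['pixels'].astype(int);m=np.zeros((480,640),bool);m[165:207,352:432]=1
red=m&(px[:,:,0]-px[:,:,1]>60);v,u=np.where(red);print('red scene',atz(a,u.mean(),v.mean(),.015),len(u))
bar=m&((px.max(2)>95));v,u=np.where(bar);print(u.min(),u.max(),v.min(),v.max())
for x,y in((361,173),(427,201)):print(atz(a,x,y,.012))
# mat corners
for x,y in((400,180),(488,175),(499,302),(410,309)):print('mat',atz(b,x,y,.003).round(3))
# plywood corners via top
for x,y in((302,247),(358,247),(360,191)):print('ply',atz(b,x,y,.012).round(3))
for x,y in((307,275),(349,243),(278,248)):print('plyS',atz(a,x,y,.012).round(3))
E
```

```text
bar n 383 [ 0.52134955 -0.31633994] [-0.98677163 -0.16211649] -0.11114760893845402 0.10767785601428728 [0.00299487 0.06287582] mid [ 0.52306147 -0.31605869] -170.6702335839105
red [ 0.52264857 -0.31483909  0.015     ] 23
red scene [ 0.52009447 -0.31502228  0.015     ] 13
352 431 165 206
[ 0.61356583 -0.30255494  0.012     ]
[ 0.41829574 -0.33538346  0.012     ]
mat [ 0.677 -0.216  0.003]
mat [ 0.684 -0.434  0.003]
mat [ 0.372 -0.444  0.003]
mat [ 0.361 -0.228  0.003]
ply [0.517 0.03  0.012]
ply [ 0.513 -0.106  0.012]
ply [ 0.651 -0.116  0.012]
plyS [0.54  0.036 0.012]
plyS [ 0.51  -0.103  0.012]
plyS [0.648 0.02  0.012]
```

View pics/jack.png

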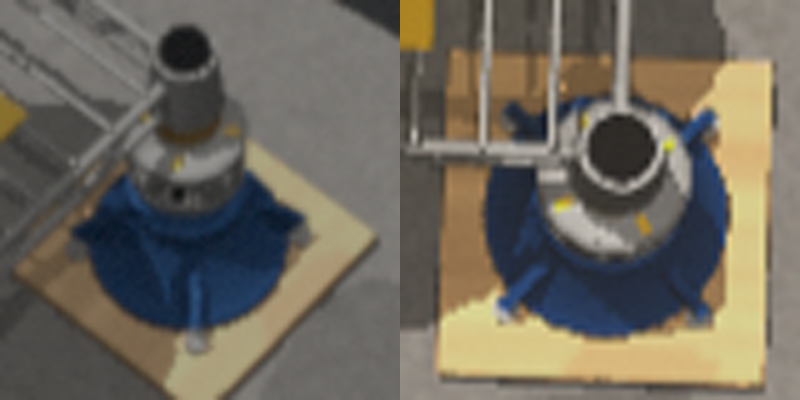

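The zoom shows four yellow marks on the head in the top crop at about (185,118), (269,145), (163,205) and (243,224). In the scene crop one mouth is visible at (180,190).

```bash
python3 - <<'E'
from h import *
a=dict(np.load('scene.npz'));b=dict(np.load('top.npz'))
T=lambda x,y:(295+x*.175-.4,180+y*.175-.4)
S=lambda x,y:(275+x*.2-.4,195+y*.2-.4)
M=[atz(b,*T(*p),.133) for p in((185,118),(269,145),(163,205),(243,224))]
MS=[atz(a,*S(*p),.133) for p in((178,162),(231,132))]
for m in M+MS: print(m.round(4))
c=np.mean(M,0);print('c',c)
for m in M+MS: print(np.degrees(np.arctan2(*(m-c)[[1,0]])).round(1),np.linalg.norm((m-c)[:2]).round(4))
# depth of head top near front mark
for p in((243,224),(190,215)): print('depth',dep(b,*T(*p)).round(4))
for p in((178,162),(200,165),(180,190)): print('depthS',dep(a,*S(*p)).round(4))
P=[atz(b,*T(*p),.012) for p in((40,375),(373,62),(363,388),(52,50))]
print('ply',np.array(P).round(4).tolist(),np.mean(P,0))
# sleeve top circle centre z~0.2?
print(dep(b,*T(222,148)),dep(a,*S(185,48)), )
# cloud-based axis: head side/top points 
for n,cc in(('top',b),('scene',a)):
    V,U=np.mgrid[180:290,270:380]; pts=np.array([dep(cc,u,v) for u,v in zip(U.ravel(),V.ravel()) if cc['depth'][v,u]>0])
    k=(np.hypot(*(pts[:,:2]-c[:2]).T)<.06)
    for lo,hi in((.09,.128),(.128,.138),(.02,.03),(.05,.08)):
        q=pts[k&(pts[:,2]>lo)&(pts[:,2]<hi)]
        if len(q)>5:
            A=np.c_[2*q[:,:2],np.ones(len(q))]; s=np.linalg.lstsq(A,(q[:,:2]**2).sum(1),rcond=None)[0]
            print(n,lo,hi,len(q),q.min(0).round(3),q.max(0).round(3),'circ',s[:2].round(4),np.sqrt(max(0,s[2]+s[0]**2+s[1]**2)).round(4))
o=st();R=Ro.from_quat(o['eef_rot'],scalar_first=True).as_matrix();print(R.round(3))
E
```

```text
[ 0.6096 -0.0307  0.133 ]
[ 0.5983 -0.0628  0.133 ]
[ 0.5761 -0.0213  0.133 ]
[ 0.5679 -0.0519  0.133 ]
[ 0.5752 -0.0247  0.133 ]
[ 0.5651 -0.0535  0.133 ]
c [ 0.58799806 -0.04167496  0.133     ]
26.8 0.0243
-64.0 0.0235
120.3 0.0236
-153.1 0.0225
127.0 0.0213
-152.7 0.0258
depth [ 0.5677 -0.0518  0.1349]
depth [ 0.5721 -0.0316  0.132 ]
depthS [ 0.5759 -0.0255  0.1312]
depthS [ 0.5653 -0.0292  0.1342]
depthS [ 0.5685 -0.0174  0.1233]
ply [[0.5213, 0.0306, 0.012], [0.652, -0.1153, 0.012], [0.5122, -0.1063, 0.012], [0.6609, 0.0221, 0.012]] [ 0.586612   -0.04223826  0.012     ]
[ 0.58695442 -0.04191122  0.2010236 ] [ 0.58492219 -0.04401792  0.20122248]
top 0.09 0.128 41 [ 0.556 -0.066  0.096] [ 0.581 -0.013  0.128] circ [ 0.5852 -0.0408] 0.0285
top 0.128 0.138 280 [ 0.557 -0.07   0.128] [ 0.615 -0.012  0.138] circ [ 0.5874 -0.0415] 0.0251
top 0.02 0.03 307 [ 0.536 -0.091  0.02 ] [0.637 0.009 0.03 ] circ [ 0.5869 -0.0415] 0.0477
top 0.05 0.08 118 [ 0.552 -0.075  0.05 ] [ 0.62  -0.008  0.08 ] circ [ 0.5897 -0.0423] 0.0352
scene 0.09 0.128 162 [ 0.554 -0.061  0.09 ] [ 0.607 -0.01   0.128] circ [ 0.5821 -0.0398] 0.0253
scene 0.128 0.138 190 [ 0.555 -0.073  0.128] [ 0.612 -0.011  0.138] circ [ 0.5826 -0.0415] 0.0225
scene 0.02 0.03 258 [ 0.532 -0.093  0.02 ] [0.634 0.009 0.03 ] circ [ 0.5858 -0.0427] 0.0471
scene 0.05 0.08 251 [ 0.55 -0.07  0.05] [ 0.618 -0.007  0.08 ] circ [ 0.5859 -0.0441] 0.0307
[[ 0.963  0.269 -0.   ]
 [ 0.269 -0.963  0.002]
 [ 0.    -0.002 -1.   ]]
```

```bash
cat >> h.py <<'E'
import json
AX=np.array([.5867,-.0418])
def cur():
    o=st(); R=Ro.from_quat(o['eef_rot'],scalar_first=True).as_matrix()
    return np.array(o['eef_pos']),np.degrees(np.arctan2(R[1,0],R[0,0])),R
def rows(wps,grip,start=None):
    """wps: list of (pos,yawdeg) one per row; tool pointing down"""
    p,y=(cur()[:2]) if start is None else start
    p=np.array(p,float);out=[]
    for q,yy in wps:
        a=np.radians(y);X=np.array([np.cos(a),np.sin(a),0]);Y=np.array([np.sin(a),-np.cos(a),0]);Z=np.array([0,0,-1.])
        d=np.array(q)-p; s=np.round(np.array([d@X,d@Y,d@Z])/.05,2); t=np.round(-(yy-y)/8,2)
        out.append([*(float(v)+0. for v in s),0,0,float(t)+0.,grip]); p=p+.05*(X*s[0]+Y*s[1]+Z*s[2]); y=y-8*t
    for i in range(0,len(out),10): print(json.dumps(out[i:i+10]))
    return p,y
def lin(q,yaw,n,start=None):
    p,y=(cur()[:2]) if start is None else start
    s=np.linspace(0,1,n+1)[1:]; s=np.clip(s,0,1)
    return [(p+(np.array(q)-p)*k,y+(yaw-y)*k) for k in s]
def arc(r,z0,a0,a1,n):
    """bar-side angle a (grip direction from axis), tool x points to the axis"""
    o=[]
    for a in np.linspace(a0,a1,n+1)[1:]:
        b=np.radians(a); o.append((np.array([*(AX+r*np.array([np.cos(b),np.sin(b)])),z0+.008*(a-a0)/360]),a-180))
    return o
def rep(wait=0):
    o=st();p,y,R=cur();print('t',round(o['time_s'],2),'p',p.round(4),'yaw',round(y,2),'tilt',R[2,:2].round(4),'F',np.round(o['wrist_force'],1),'T',np.round(o['torque'],2),'op',round(o['opening'],3),'q',np.round(o['q'],2))
E
python3 - <<'E'
from h import *
rep(); s=rows(lin([.492,-.320,.25],9.4,20),0); print(s)
rows(lin([.492,-.320,.178],9.4,6,s),0,s)
E
```

```text
t 0.1 p [ 0.1549 -0.5535  0.4039] yaw 15.63 tilt [ 0.0003 -0.0015] F [ 0.8  1.1 -0. ] T [-0.02  0.01 -0.02] op 0.999 q [-1.5   0.18  1.61 -0.    1.35 -0.21]
[[0.39, -0.13, 0.15, 0, 0, 0.04, 0], [0.38, -0.14, 0.16, 0, 0, 0.04, 0], [0.39, -0.14, 0.15, 0, 0, 0.04, 0], [0.39, -0.14, 0.16, 0, 0, 0.04, 0], [0.38, -0.14, 0.15, 0, 0, 0.03, 0], [0.38, -0.15, 0.15, 0, 0, 0.04, 0], [0.39, -0.14, 0.16, 0, 0, 0.04, 0], [0.38, -0.15, 0.15, 0, 0, 0.04, 0], [0.38, -0.15, 0.16, 0, 0, 0.04, 0], [0.38, -0.15, 0.15, 0, 0, 0.04, 0]]
[[0.38, -0.16, 0.15, 0, 0, 0.04, 0], [0.38, -0.16, 0.16, 0, 0, 0.04, 0], [0.38, -0.16, 0.15, 0, 0, 0.04, 0], [0.37, -0.16, 0.15, 0, 0, 0.03, 0], [0.38, -0.16, 0.16, 0, 0, 0.04, 0], [0.38, -0.16, 0.15, 0, 0, 0.04, 0], [0.37, -0.17, 0.16, 0, 0, 0.04, 0], [0.37, -0.17, 0.15, 0, 0, 0.04, 0], [0.38, -0.17, 0.15, 0, 0, 0.04, 0], [0.37, -0.18, 0.16, 0, 0, 0.04, 0]]
(array([ 0.492061  , -0.31977236,  0.249901  ]), np.float64(9.388246761572509))
[[0.0, 0.0, 0.24, 0, 0, 0.0, 0], [0.0, 0.0, 0.24, 0, 0, 0.0, 0], [0.0, 0.0, 0.24, 0, 0, 0.0, 0], [0.0, 0.0, 0.24, 0, 0, 0.0, 0], [0.0, 0.0, 0.24, 0, 0, 0.0, 0], [0.0, 0.0, 0.24, 0, 0, 0.0, 0]]
```

>>> drive_tool(commands=[[[0.39,-0.14,0.15,0,0,0.04,0],[0.39,-0.14,0.15,0,0,0.04,0],[0.39,-0.14,0.15,0,0,0.04,0],[0.39,-0.14,0.15,0,0,0.04,0],[0.38,-0.14,0.15,0,0,0.04,0],[0.38,-0.15,0.15,0,0,0.04,0],[0.38,-0.15,0.16,0,0,0.04,0],[0.38,-0.15,0.15,0,0,0.04,0],[0.38,-0.15,0.16,0,0,0.04,0],[0.38,-0.15,0.15,0,0,0.04,0]]])

```text
time_s: 1.1
eef_pos: [0.3238, -0.4356, 0.3279]
eef_rot: [-0.0, 0.994, 0.108, -0.0]
wrist_force: [-0.8, 0.4, 0.4]
opening: 0.998
```

>>> drive_tool(commands=[[[0.38,-0.16,0.15,0,0,0.04,100],[0.38,-0.16,0.16,0,0,0.04,100],[0.38,-0.16,0.15,0,0,0.04,100],[0.38,-0.16,0.15,0,0,0.03,100],[0.38,-0.16,0.16,0,0,0.04,100],[0.38,-0.16,0.15,0,0,0.04,100],[0.37,-0.17,0.16,0,0,0.04,100],[0.37,-0.17,0.15,0,0,0.04,100],[0.38,-0.17,0.15,0,0,0.04,100],[0,0,0,0,0,0,100]]])

```text
time_s: 2.1
eef_pos: [0.4768, -0.3294, 0.2581]
eef_rot: [-0.001, 0.996, 0.085, -0.001]
wrist_force: [0.0, -0.2, -0.7]
opening: 0.605
```

```bash
python3 - <<'E'
from h import *
rep(); c=snap('scene','g.png',(330,120,470,240),5)
s=rows(lin([.492,-.320,.178],9.4,6),100)
E
```

```text
t 2.1 p [ 0.4768 -0.3294  0.2581] yaw 9.76 tilt [-0.001  -0.0026] F [ 0.  -0.2 -0.7] T [ 0.02 -0.02  0.01] op 0.605 q [-0.81  0.36  1.7   0.    1.08  0.59]
[[0.06, -0.02, 0.27, 0, 0, 0.01, 100], [0.06, -0.03, 0.27, 0, 0, 0.0, 100], [0.05, -0.02, 0.27, 0, 0, 0.01, 100], [0.06, -0.03, 0.27, 0, 0, 0.01, 100], [0.06, -0.02, 0.26, 0, 0, 0.01, 100], [0.06, -0.03, 0.27, 0, 0, 0.0, 100]]
```

>>> drive_tool(commands=[[[0.06,-0.03,0.27,0,0,0.01,100],[0.06,-0.03,0.27,0,0,0,100],[0.06,-0.02,0.27,0,0,0.01,100],[0.06,-0.03,0.27,0,0,0.01,100],[0.06,-0.02,0.26,0,0,0.01,100],[0.05,-0.02,0.2,0,0,0,100],[0,0,0,0,0,0,100],[0,0,0,0,0,0,100]]])

```text
time_s: 2.95
eef_pos: [0.4919, -0.3209, 0.1825]
eef_rot: [-0.0, 0.997, 0.081, -0.0]
wrist_force: [-0.2, -0.2, 0.4]
opening: 0.608
```

```bash
python3 - <<'E'
from h import *
rep(); c=snap('scene','g.png',(340,110,460,230),5)
E
```

```text
t 2.95 p [ 0.4919 -0.3209  0.1825] yaw 9.32 tilt [-0.0002 -0.0003] F [-0.2 -0.2  0.4] T [-0.   -0.08  0.05] op 0.608 q [-0.78  0.5   1.7  -0.    0.95  0.63]
```

View pics/g.png

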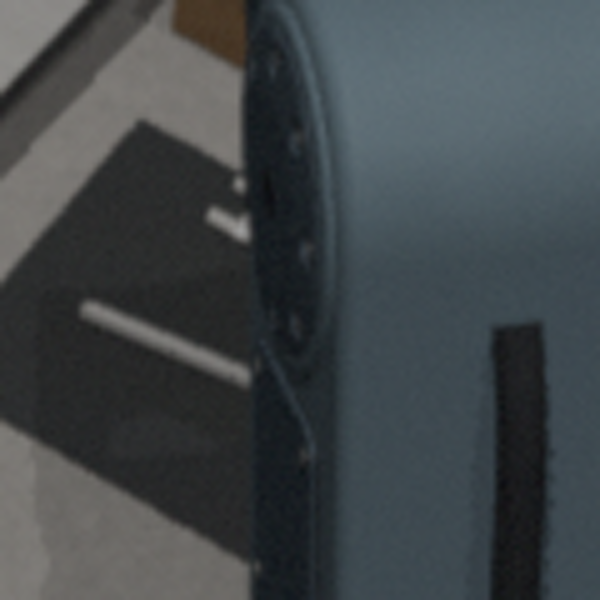

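The arm hides the gripper in this view, but the bar lies undisturbed. I'll lower the last 4 mm and close.

>>> drive_tool(commands=[[[0,0,0.09,0,0,0,100],[0,0,0,0,0,0,180],[0,0,0,0,0,0,255],[0,0,0,0,0,0,255],[0,0,0,0,0,0,255],[0,0,0,0,0,0,255],[0,0,0,0,0,0,255]]])

```text
time_s: 3.7
eef_pos: [0.4919, -0.3211, 0.1787]
eef_rot: [0.0, 0.997, 0.081, 0.0]
wrist_force: [-0.9, 0.7, 5.0]
opening: 0.107
```

>>> drive_tool(commands=[[[0,0,-0.2,0,0,0,255],[0,0,-0.4,0,0,0,255],[0,0,-0.5,0,0,0,255],[0,0,-0.5,0,0,0,255],[0,0,-0.4,0,0,0,255],[0,0,-0.2,0,0,0,255]]])

```text
time_s: 4.3
eef_pos: [0.4922, -0.3212, 0.2904]
eef_rot: [0.001, 0.997, 0.081, 0.001]
wrist_force: [0.1, 0.1, -1.1]
opening: 0.107
```

```bash
python3 - <<'E'
from h import *
rep()
b=np.radians(207); q=[*(AX+.20*np.array([np.cos(b),np.sin(b)])),.281]
p,y,_=cur(); d=np.hypot(*(np.array(q)-p)[:2]);print(q,d)
s=rows(lin(q,27,14),255)
E
```

```text
t 4.3 p [ 0.4922 -0.3212  0.2904] yaw 9.31 tilt [0.0016 0.0021] F [ 0.1  0.1 -1.1] T [-0.    0.03  0.06] op 0.107 q [-0.78  0.33  1.67  0.    1.14  0.63]
[np.float64(0.4084986951623264), np.float64(-0.13259809994790933), 0.281] 0.20634425213117202
[[-0.07, -0.29, 0.01, 0, 0, -0.16, 255], [-0.07, -0.28, 0.02, 0, 0, -0.16, 255], [-0.06, -0.29, 0.01, 0, 0, -0.15, 255], [-0.06, -0.29, 0.01, 0, 0, -0.16, 255], [-0.05, -0.29, 0.02, 0, 0, -0.16, 255], [-0.04, -0.29, 0.01, 0, 0, -0.16, 255], [-0.04, -0.3, 0.01, 0, 0, -0.16, 255], [-0.03, -0.29, 0.02, 0, 0, -0.15, 255], [-0.02, -0.29, 0.01, 0, 0, -0.16, 255], [-0.02, -0.3, 0.01, 0, 0, -0.16, 255]]
[[-0.01, -0.29, 0.02, 0, 0, -0.16, 255], [0.0, -0.3, 0.01, 0, 0, -0.16, 255], [0.0, -0.29, 0.01, 0, 0, -0.15, 255], [0.01, -0.29, 0.02, 0, 0, -0.16, 255]]
```

>>> drive_tool(commands=[[[-0.07,-0.29,0,0,0,-0.16,255],[-0.07,-0.29,0,0,0,-0.16,255],[-0.06,-0.29,0,0,0,-0.16,255],[-0.06,-0.29,0,0,0,-0.16,255],[-0.05,-0.29,0,0,0,-0.16,255],[-0.04,-0.29,0,0,0,-0.16,255],[-0.04,-0.29,0,0,0,-0.16,255],[-0.03,-0.29,0,0,0,-0.15,255],[-0.02,-0.29,0,0,0,-0.16,255],[-0.02,-0.29,0,0,0,-0.16,255]]])

```text
time_s: 5.3
eef_pos: [0.4315, -0.1856, 0.2882]
eef_rot: [0.0, 0.981, 0.192, 0.0]
wrist_force: [0.3, -0.3, -0.9]
opening: 0.109
```

>>> drive_tool(commands=[[[-0.01,-0.29,0,0,0,-0.16,255],[0,-0.29,0,0,0,-0.16,255],[0,-0.29,0,0,0,-0.15,255],[0.01,-0.29,0,0,0,-0.16,255],[0,0,0,0,0,0,255],[0,0,0,0,0,0,255]]])

```text
time_s: 5.9
eef_pos: [0.4085, -0.1334, 0.2884]
eef_rot: [0.0, 0.972, 0.234, 0.0]
wrist_force: [-0.2, 1.1, -1.9]
opening: 0.112
```

```bash
python3 - <<'E'
from h import *
rep(); a=snap('scene');b=snap('top')
p,y,_=cur();t=np.radians(y);d=np.array([np.cos(t),np.sin(t)])
for n,c in(('s',a),('t',b)):
    im=c['pixels'][:,:,::-1].copy()
    tip=np.array([*(p[:2]+.14*d),p[2]-.169]); print(n,proj(c,tip),proj(c,[*p[:2],p[2]-.169]),proj(c,[*AX,.112]))
    u,v=proj(c,tip).astype(int); w=32; s=im[v-w:v+w,u-w:u+w]
    cv2.imwrite('pics/_%s.png'%n,cv2.resize(s,(400,400),interpolation=cv2.INTER_CUBIC)); print(u-w,v-w)
cv2.imwrite('pics/tip.png',np.hstack([cv2.imread('pics/_s.png'),cv2.imread('pics/_t.png')]))
E
```

```text
t 5.9 p [ 0.4085 -0.1334  0.2884] yaw 27.1 tilt [0.0004 0.001 ] F [-0.2  1.1 -1.9] T [ 0.02  0.05 -0.02] op 0.112 q [-0.59 -0.    2.06 -0.    1.08  0.5 ]
s [335.36152379 225.89439791] [392.62609505 234.7712686 ] [310.85942735 224.08533944]
303 193
t [345.6715296  234.83068931] [376.4222339  290.56953206] [331.98570287 211.82221179]
313 202
```

View pics/tip.png

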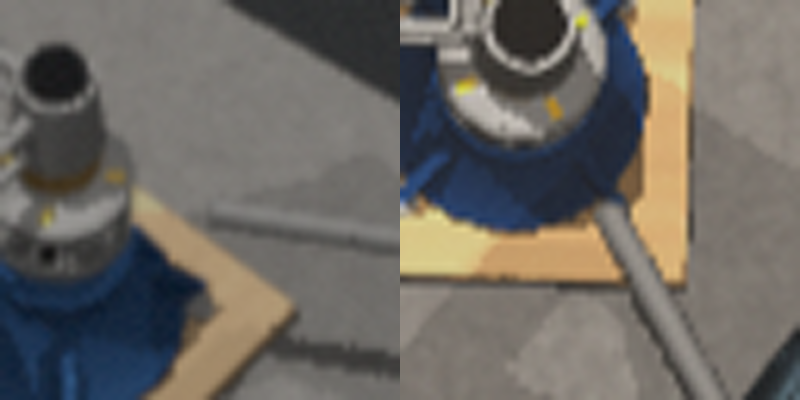

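The top crop shows the bar tip at local (207,207), within half a pixel of where I predicted it. In the scene crop the tip is at (212,215), about 1.5 px lower and shorter than predicted. I'll fit the bar's line numerically from both views.

```bash
cat >> h.py <<'E'
def barline(a,b,r0,r1,zo=.169,off=0):
    """subpixel centre line from scene a and top b near prediction; r0,r1 distances ahead of TCP along tool x"""
    p,y,_=cur();t=np.radians(y);d=np.array([np.cos(t),np.sin(t)]);pl=[]
    for c in(a,b):
        g=cv2.GaussianBlur(cv2.cvtColor(c['pixels'],cv2.COLOR_RGB2GRAY),(3,3),0).astype(float)
        A,B=(proj(c,[*(p[:2]+k*d),p[2]-zo]) for k in(r0,r1)); e=(B-A)/np.linalg.norm(B-A); n=np.array([-e[1],e[0]]); C=[]
        for k in np.linspace(0,1,25):
            s=np.arange(-9,9.01,.25); q=A+(B-A)*k+s[:,None]*n
            v=cv2.remap(g.astype(np.float32),q[:,0:1].astype(np.float32),q[:,1:2].astype(np.float32),cv2.INTER_LINEAR).ravel()
            G=np.gradient(v); i,j=G.argmax(),G.argmin(); C.append([k,(s[i]+s[j])/2,abs(s[i]-s[j])])
        C=np.array(C); ok=abs(C[:,2]-np.median(C[:,2]))<1.5
        f=np.polyfit(C[ok,0],C[ok,1],1); res=C[ok,1]-np.polyval(f,C[ok,0]); ok2=abs(res)<.6
        f=np.polyfit(C[ok,0][ok2],C[ok,1][ok2],1); print('w',np.median(C[:,2]),'n',ok.sum(),ok2.sum(),'off',f.round(2))
        P0=A+n*f[1]; P1=B+n*(f[0]+f[1]); o,d0=ray(c,*P0);_,d1=ray(c,*P1); N=np.cross(d0,d1);N/=np.linalg.norm(N); pl.append((N,N@o))
    D=np.cross(pl[0][0],pl[1][0]);D/=np.linalg.norm(D);D*=np.sign(D[:2]@d)
    X=np.linalg.solve(np.array([pl[0][0],pl[1][0],[*d,0]]),[pl[0][1],pl[1][1],p[:2]@d+r1])
    lat=(X[:2]-p[:2])@np.array([-d[1],d[0]])
    print('yaw',np.degrees(np.arctan2(D[1],D[0])).round(2),'tool',round(y,2),'pitch',np.degrees(np.arcsin(D[2])).round(2),'tip',X.round(4),'lat(left)',round(lat*1e3,2),'mm, below TCP',round(p[2]-X[2],4))
E
python3 - <<'E'
from h import *
a=dict(np.load('scene.npz'));b=dict(np.load('top.npz'))
barline(a,b,.075,.132)
barline(a,b,.085,.132)
E
```

```text
w 3.0 n 16 16 off [-0.05 -2.01]
w 3.0 n 14 8 off [-0.01 -2.89]
yaw 27.07 tool 27.06 pitch -0.27 tip [ 0.5233 -0.0682  0.1208] lat(left) 6.55 mm, below TCP 0.1677
w 3.25 n 14 14 off [-0.3  -1.88]Traceback (most recent call last):
  File "<stdin>", line 4, in <module>
  File "h.py", line 61, in barline
    f=np.polyfit(C[ok,0][ok2],C[ok,1][ok2],1); print('w',np.median(C[:,2]),'n',ok.sum(),ok2.sum(),'off',f.round(2))
    raise TypeError("expected non-empty vector for x")
TypeError: expected non-empty vector for x
```

```bash
python3 - <<'E'
from h import *
a=dict(np.load('scene.npz'));b=dict(np.load('top.npz'))
p,y,_=cur();t=np.radians(y);d=np.array([np.cos(t),np.sin(t)])
for nm,c in(('s',a),('t',b)):
  for r0,r1 in((.08,.1),(.1,.12),(.12,.135)):
    A,B=(proj(c,[*(p[:2]+k*d),p[2]-.169]) for k in(r0,r1)); e=(B-A)/np.linalg.norm(B-A); n=np.array([-e[1],e[0]])
    s=np.arange(-6,6.1,1); V=[]
    for k in np.linspace(0,1,30):
        q=(A+(B-A)*k+s[:,None]*n).astype(np.float32); V.append(cv2.remap(c['pixels'],q[:,:1],q[:,1:],cv2.INTER_LINEAR)[:,0].mean(1))
    print(nm,r0,n.round(2),np.mean(V,0).round(0).astype(int).tolist())
E
```

```text
s 0.08 [ 0.15 -0.99] [110, 109, 107, 96, 86, 99, 120, 124, 114, 108, 108, 109, 109]
s 0.1 [ 0.15 -0.99] [108, 107, 105, 91, 84, 101, 121, 125, 115, 110, 110, 113, 117]
s 0.12 [ 0.15 -0.99] [116, 110, 106, 93, 84, 100, 120, 125, 118, 116, 120, 122, 122]
t 0.08 [ 0.88 -0.48] [115, 114, 96, 72, 101, 129, 142, 133, 108, 108, 117, 119, 118]
t 0.1 [ 0.88 -0.48] [109, 111, 101, 81, 98, 129, 142, 135, 114, 131, 146, 150, 147]
t 0.12 [ 0.88 -0.48] [156, 158, 158, 120, 102, 128, 141, 135, 121, 154, 170, 171, 171]
```

```bash
cat >> h.py <<'E'
def pol():
    p,y,R=cur(); v=p[:2]-AX; a=np.degrees(np.arctan2(v[1],v[0]))%360; t=np.radians(y); d=np.array([np.cos(t),np.sin(t)])
    print('r',np.hypot(*v).round(4),'ang',a.round(2),'yaw+180',round(y+180,2),'axis lies left of tool line by mm',round(1e3*(-v)@np.array([-d[1],d[0]]),2),'z',p[2].round(4))
def P(r,a,z,left=0):
    b=np.radians(a); u=np.array([np.cos(b),np.sin(b)]); l=np.array([u[1],-u[0]])
    return [*(AX+r*u+left*l),z]
E
python3 - <<'E'
from h import *
pol()
s=rows(lin(P(.178,207,.281,-.0004),27,5),255)
E
```

```text
r 0.2004 ang 207.4 yaw+180 207.06 axis lies left of tool line by mm 1.2 z 0.2885
[[0.09, 0.0, 0.03, 0, 0, 0.0, 255], [0.09, -0.01, 0.03, 0, 0, 0.0, 255], [0.09, 0.0, 0.03, 0, 0, 0.0, 255], [0.09, -0.01, 0.03, 0, 0, 0.01, 255], [0.09, 0.0, 0.03, 0, 0, 0.0, 255]]
```

>>> drive_tool(commands=[[[0.09,-0.01,0.03,0,0,0,255],[0.09,0,0.03,0,0,0,255],[0.09,-0.01,0.03,0,0,0,255],[0.09,0,0.03,0,0,0,255],[0.09,0,0.03,0,0,0,255],[0,0,0,0,0,0,255],[0,0,0,0,0,0,255]]])

```text
time_s: 6.7
eef_pos: [0.428, -0.1224, 0.2806]
eef_rot: [-0.0, 0.972, 0.234, -0.0]
wrist_force: [0.4, -0.0, -2.7]
opening: 0.109
```

>>> drive_tool(commands=[[[0.08,0,0,0,0,0,255],[0.08,0,0,0,0,0,255],[0.08,0,0,0,0,0,255],[0.08,0,0,0,0,0,255],[0,0,0,0,0,0,255]]])

```text
time_s: 7.2
eef_pos: [0.4428, -0.1151, 0.2809]
eef_rot: [0.0, 0.972, 0.234, 0.0]
wrist_force: [0.1, -0.1, -1.6]
opening: 0.108
```

```bash
python3 - <<'E'
from h import *
rep(); pol()
E
```

```text
t 7.2 p [ 0.4428 -0.1151  0.2809] yaw 27.09 tilt [0.0005 0.0004] F [ 0.1 -0.1 -1.6] T [-0.   -0.05 -0.03] op 0.108 q [-0.51  0.08  2.    0.    1.06  0.58]
r 0.1615 ang 206.97 yaw+180 207.09 axis lies left of tool line by mm -0.32 z 0.2809
```

Tip should be at r≈0.022–0.025, which is already in the mouth, and there is no force. I'll continue.

>>> drive_tool(commands=[[[0.08,0,0,0,0,0,255],[0.08,0,0,0,0,0,255],[0.08,0,0,0,0,0,255],[0,0,0,0,0,0,255]]])

```text
time_s: 7.6
eef_pos: [0.4534, -0.1095, 0.2808]
eef_rot: [0.0, 0.972, 0.234, 0.0]
wrist_force: [-0.1, 1.0, -1.8]
opening: 0.11
```

```bash
python3 - <<'E'
from h import *
rep(); pol()
a=snap('scene');b=snap('top')
f=lambda c,x0,y0,x1,y1:cv2.resize(c['pixels'][y0:y1,x0:x1,::-1],(400,400),interpolation=cv2.INTER_CUBIC)
cv2.imwrite('pics/in.png',np.hstack([f(a,285,195,349,259),f(b,300,190,364,254)]))
E
```

```text
t 7.6 p [ 0.4534 -0.1095  0.2808] yaw 27.09 tilt [0.0004 0.0002] F [-0.1  1.  -1.8] T [-0.03 -0.08 -0.04] op 0.11 q [-0.49  0.1   1.98  0.    1.07  0.61]
r 0.1495 ang 206.94 yaw+180 207.09 axis lies left of tool line by mm -0.4 z 0.2808
```

View pics/in.png

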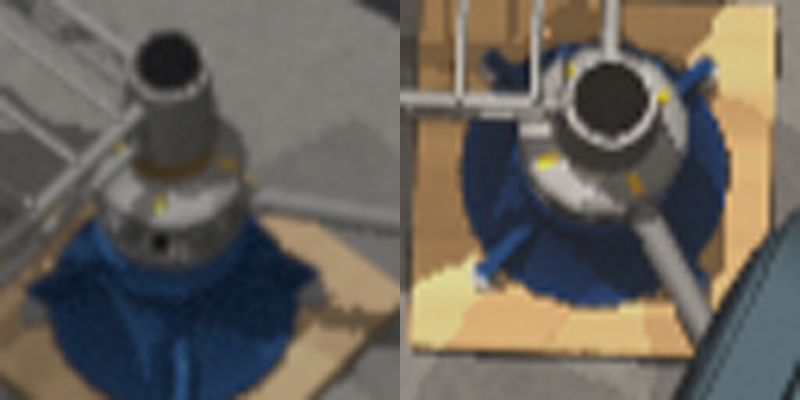

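The picture shows the bar going into the head just under the yellow mark at (636,183), with no side force. I'll push it in to r≈0.115.

>>> drive_tool(commands=[[[0.08,0,0,0,0,0,255],[0.08,0,0,0,0,0,255],[0.08,0,0,0,0,0,255],[0.08,0,0,0,0,0,255],[0,0,0,0,0,0,255]]])

```text
time_s: 8.2
eef_pos: [0.4677, -0.1022, 0.2808]
eef_rot: [0.0, 0.972, 0.234, 0.0]
wrist_force: [0.1, 0.2, -1.0]
opening: 0.103
```

>>> drive_tool(commands=[[[0.08,0,0,0,0,0,255],[0.08,0,0,0,0,0,255],[0.08,0,0,0,0,0,255],[0.08,0,0,0,0,0,255],[0.05,0,0,0,0,0,255],[0,0,0,0,0,0,255]]])

```text
time_s: 8.8
eef_pos: [0.484, -0.0939, 0.2807]
eef_rot: [0.0, 0.972, 0.234, 0.0]
wrist_force: [1.0, 0.3, -1.5]
opening: 0.107
```

```bash
python3 - <<'E'
from h import *
rep(); pol(); p,y,_=cur(); v=p[:2]-AX; r=np.hypot(*v)
s=rows(arc(r,p[2],207,297,30),255); print(s)
E
```

```text
t 8.8 p [ 0.484  -0.0939  0.2807] yaw 27.09 tilt [0.0004 0.0002] F [ 1.   0.3 -1.5] T [-0.07 -0.12 -0.03] op 0.107 q [-0.43  0.15  1.91  0.    1.07  0.67]
r 0.1151 ang 206.89 yaw+180 207.09 axis lies left of tool line by mm -0.41 z 0.2807
[[0.0, 0.13, 0.0, 0, 0, -0.36, 255], [0.01, 0.12, 0.0, 0, 0, -0.38, 255], [0.0, 0.12, 0.0, 0, 0, -0.37, 255], [0.0, 0.12, -0.01, 0, 0, -0.38, 255], [0.01, 0.12, 0.0, 0, 0, -0.37, 255], [0.0, 0.12, 0.0, 0, 0, -0.38, 255], [0.0, 0.12, 0.0, 0, 0, -0.37, 255], [0.01, 0.12, 0.0, 0, 0, -0.38, 255], [0.0, 0.12, 0.0, 0, 0, -0.37, 255], [0.0, 0.12, 0.0, 0, 0, -0.38, 255]]
[[0.01, 0.12, 0.0, 0, 0, -0.37, 255], [0.0, 0.12, -0.01, 0, 0, -0.38, 255], [0.0, 0.12, 0.0, 0, 0, -0.37, 255], [0.01, 0.12, 0.0, 0, 0, -0.38, 255], [0.0, 0.12, 0.0, 0, 0, -0.37, 255], [0.0, 0.12, 0.0, 0, 0, -0.38, 255], [0.0, 0.12, 0.0, 0, 0, -0.37, 255], [0.01, 0.12, 0.0, 0, 0, -0.38, 255], [0.0, 0.12, -0.01, 0, 0, -0.37, 255], [0.0, 0.12, 0.0, 0, 0, -0.38, 255]]
[[0.01, 0.13, 0.0, 0, 0, -0.37, 255], [0.0, 0.12, 0.0, 0, 0, -0.38, 255], [0.0, 0.12, 0.0, 0, 0, -0.37, 255], [0.01, 0.12, 0.0, 0, 0, -0.38, 255], [0.0, 0.12, 0.0, 0, 0, -0.37, 255], [0.0, 0.12, 0.0, 0, 0, -0.38, 255], [0.01, 0.12, -0.01, 0, 0, -0.37, 255], [0.0, 0.12, 0.0, 0, 0, -0.38, 255], [0.0, 0.12, 0.0, 0, 0, -0.37, 255], [0.01, 0.12, 0.0, 0, 0, -0.38, 255]]
(array([ 0.63889293, -0.14423057,  0.2827462 ]), np.float64(117.00707689696219))
```

>>> drive_tool(commands=[[[0,0.12,0,0,0,-0.37,255],[0.01,0.12,0,0,0,-0.37,255],[0,0.12,0,0,0,-0.37,255],[0,0.12,-0.01,0,0,-0.38,255],[0.01,0.12,0,0,0,-0.37,255],[0,0.12,0,0,0,-0.38,255],[0,0.12,0,0,0,-0.37,255],[0.01,0.12,0,0,0,-0.38,255]]])

```text
time_s: 9.6
eef_pos: [0.5135, -0.131, 0.281]
eef_rot: [-0.001, 0.902, 0.431, -0.001]
wrist_force: [-3.5, -0.7, -0.6]
opening: 0.104
```

```bash
python3 - <<'E'
from h import *
rep(); pol()
E
```

```text
t 9.6 p [ 0.5135 -0.131   0.281 ] yaw 51.09 tilt [-0.0004 -0.0015] F [-3.5 -0.7 -0.6] T [-0.03  0.41 -0.13] op 0.104 q [-0.47  0.23  1.82 -0.    1.09  0.21]
r 0.1154 ang 230.65 yaw+180 231.09 axis lies left of tool line by mm -0.89 z 0.281
```

>>> drive_tool(commands=[[[0,0.13,0,0,0,-0.37,255],[0.01,0.13,0,0,0,-0.37,255],[0,0.12,0,0,0,-0.37,255],[0,0.12,-0.01,0,0,-0.38,255],[0.01,0.12,0,0,0,-0.37,255],[0,0.12,0,0,0,-0.38,255],[0,0.12,-0.01,0,0,-0.37,255],[0.01,0.12,0,0,0,-0.38,255],[0,0.12,0,0,0,-0.37,255],[0,0.12,0,0,0,-0.38,255]]])

```text
time_s: 10.6
eef_pos: [0.5684, -0.156, 0.2818]
eef_rot: [-0.001, 0.76, 0.65, -0.001]
wrist_force: [-2.8, -0.4, -0.5]
opening: 0.106
```

```bash
python3 - <<'E'
from h import *
rep(); pol()
E
```

```text
t 10.6 p [ 0.5684 -0.156   0.2818] yaw 81.02 tilt [ 0.0002 -0.0022] F [-2.8 -0.4 -0.5] T [ 0.07  0.42 -0.09] op 0.106 q [-0.47  0.35  1.67 -0.    1.13 -0.31]
r 0.1156 ang 260.91 yaw+180 261.02 axis lies left of tool line by mm -0.22 z 0.2818
```

Good. The force matches the stiff screw, about 3 N × 0.115 m. I'll continue 36° to 297°.

>>> drive_tool(commands=[[[0.01,0.12,0,0,0,-0.38,255],[0,0.12,-0.01,0,0,-0.37,255],[0.01,0.12,0,0,0,-0.38,255],[0,0.12,0,0,0,-0.37,255],[0,0.12,0,0,0,-0.38,255],[0.01,0.12,-0.01,0,0,-0.37,255]]])

```text
time_s: 11.2
eef_pos: [0.6044, -0.156, 0.2828]
eef_rot: [-0.0, 0.649, 0.76, -0.001]
wrist_force: [-1.8, -3.9, -1.1]
opening: 0.109
```

>>> drive_tool(commands=[[[0.01,0.12,0,0,0,-0.38,255],[0,0.12,0,0,0,-0.37,255],[0.01,0.12,0,0,0,-0.38,255],[0,0.12,0,0,0,-0.37,255],[0,0.12,0,0,0,-0.38,255],[0.01,0.12,-0.01,0,0,-0.37,255],[0,0,0,0,0,0,255]]])

```text
time_s: 11.9
eef_pos: [0.639, -0.1445, 0.2837]
eef_rot: [0.001, 0.523, 0.852, -0.001]
wrist_force: [0.6, -5.2, -1.0]
opening: 0.112
```

```bash
python3 - <<'E'
from h import *
rep(); pol()
E
```

```text
t 11.9 p [ 0.639  -0.1445  0.2837] yaw 116.94 tilt [-0.0017 -0.0005] F [ 0.6 -5.2 -1. ] T [-0.88 -0.01  0.06] op 0.112 q [-0.4   0.48  1.48 -0.    1.18 -0.87]
r 0.1152 ang 296.98 yaw+180 296.94 axis lies left of tool line by mm 0.08 z 0.2837
```

>>> drive_tool(commands=[[[-0.1,0,0,0,0,0,255],[-0.2,0,0,0,0,0,255],[-0.2,0,0.01,0,0,0,255],[-0.2,0,0.01,0,0,0,255],[-0.2,0,0,0,0,0,255],[-0.2,0,0,0,0,0,255],[-0.2,0,0,0,0,0,255],[-0.2,0,0,0,0,0,255]]])

```text
time_s: 12.7
eef_pos: [0.6731, -0.2116, 0.2827]
eef_rot: [0.0, 0.523, 0.852, 0.0]
wrist_force: [-0.3, -0.6, -3.0]
opening: 0.108
```

```bash
python3 - <<'E'
from h import *
rep(); pol(); p,y,_=cur(); v=p[:2]-AX; r=np.hypot(*v)
def mk(f):
    a=snap('scene');b=snap('top')
    g=lambda c,x0,y0,x1,y1:cv2.resize(c['pixels'][y0:y1,x0:x1,::-1],(400,400),interpolation=cv2.INTER_CUBIC)
    cv2.imwrite('pics/'+f,np.hstack([g(a,285,195,349,259),g(b,300,190,364,254)]))
mk('h2.png')
w=[(x,yy) for x,yy in arc(r,p[2],297,207,15)]
for i,(x,yy) in enumerate(w): x[2]=p[2]+(.283-p[2])*(i+1)/15
s=rows(w,255); print(s)
E
```

```text
t 12.7 p [ 0.6731 -0.2116  0.2827] yaw 116.89 tilt [-0.0003  0.0003] F [-0.3 -0.6 -3. ] T [-0.03 -0.02 -0.  ] op 0.108 q [-0.47  0.58  1.33  0.    1.23 -0.94]
r 0.1905 ang 296.97 yaw+180 296.89 axis lies left of tool line by mm 0.25 z 0.2827
[[0.03, -0.39, 0.0, 0, 0, 0.73, 255], [0.02, -0.4, 0.0, 0, 0, 0.75, 255], [0.02, -0.4, 0.0, 0, 0, 0.75, 255], [0.02, -0.4, 0.0, 0, 0, 0.75, 255], [0.03, -0.39, 0.0, 0, 0, 0.75, 255], [0.02, -0.4, 0.0, 0, 0, 0.75, 255], [0.02, -0.4, 0.0, 0, 0, 0.75, 255], [0.02, -0.4, 0.0, 0, 0, 0.75, 255], [0.02, -0.4, 0.0, 0, 0, 0.75, 255], [0.02, -0.39, 0.0, 0, 0, 0.75, 255]]
[[0.02, -0.4, 0.0, 0, 0, 0.75, 255], [0.02, -0.4, 0.0, 0, 0, 0.75, 255], [0.02, -0.4, 0.0, 0, 0, 0.75, 255], [0.02, -0.4, 0.0, 0, 0, 0.75, 255], [0.02, -0.4, 0.0, 0, 0, 0.75, 255]]
(array([ 0.41669814, -0.12816328,  0.28275207]), np.float64(26.999451417544236))
```

View pics/h2.png

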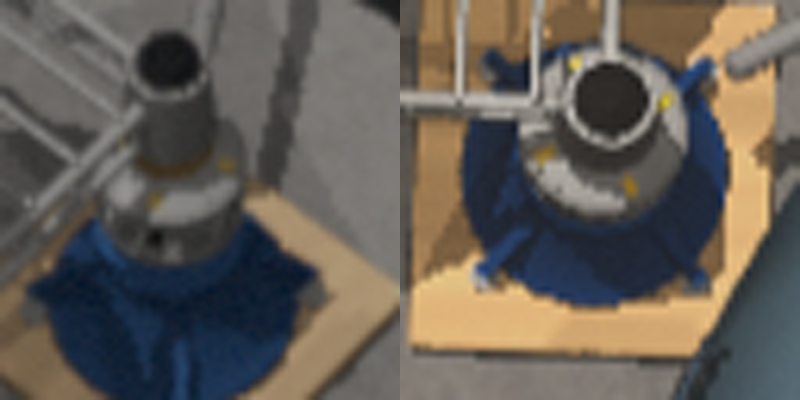

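The head marks in the top crop are now at (544,155), (630,187), (668,102) and (575,63). That means the head turned about 84.5°, with slack taking the rest, so the next mouth is at about 201.5°.

>>> drive_tool(commands=[[[0.02,-0.39,0,0,0,0.75,255],[0.02,-0.4,0,0,0,0.75,255],[0.02,-0.4,0,0,0,0.75,255],[0.02,-0.4,0,0,0,0.75,255],[0.02,-0.4,0,0,0,0.75,255],[0.02,-0.4,0,0,0,0.75,255],[0.02,-0.4,0,0,0,0.75,255],[0.02,-0.4,0,0,0,0.75,255]]])

```text
time_s: 13.6
eef_pos: [0.5168, -0.2185, 0.2829]
eef_rot: [0.0, 0.826, 0.564, 0.0]
wrist_force: [0.4, -0.3, -2.8]
opening: 0.107
```

>>> drive_tool(commands=[[[0.02,-0.4,0,0,0,0.75,255],[0.02,-0.4,0,0,0,0.75,255],[0.02,-0.4,0,0,0,0.75,255],[0.02,-0.4,0,0,0,0.75,255],[0.02,-0.4,0,0,0,0.75,255],[0.02,-0.4,0,0,0,0.75,255],[0.02,-0.4,0,0,0,0.75,255],[0.02,-0.38,0,0,0,0.7,255],[0,0,0,0,0,0,255],[0,0,0,0,0,0,255]]])

```text
time_s: 14.6
eef_pos: [0.4082, -0.1096, 0.2831]
eef_rot: [0.0, 0.982, 0.186, 0.0]
wrist_force: [0.3, -1.1, -2.7]
opening: 0.11
```

```bash
python3 - <<'E'
from h import *
rep(); pol()
rows(lin(P(.18,201.5,.2829,-.0002),21.5,4),255)
b=snap('top','t2.png',(300,190,364,254),8)
a=snap('scene')
p,y,_=cur();t=np.radians(y);d=np.array([np.cos(t),np.sin(t)])
for nm,c in(('s',a),('t',b)):
  for r0,r1 in((.08,.1),(.1,.12),(.12,.135)):
    A,B=(proj(c,[*(p[:2]+k*d),p[2]-.169]) for k in(r0,r1)); e=(B-A)/np.linalg.norm(B-A); n=np.array([-e[1],e[0]])
    s=np.arange(-6,6.1,1); V=[]
    for k in np.linspace(0,1,30):
        q=(A+(B-A)*k+s[:,None]*n).astype(np.float32); V.append(cv2.remap(c['pixels'],q[:,:1],q[:,1:],cv2.INTER_LINEAR)[:,0].mean(1))
    print(nm,r0,n.round(2),np.mean(V,0).round(0).astype(int).tolist())
E
```

```text
t 14.6 p [ 0.4082 -0.1096  0.2831] yaw 21.48 tilt [0.0008 0.0011] F [ 0.3 -1.1 -2.7] T [-0.04  0.05  0.01] op 0.11 q [-0.54 -0.01  2.08 -0.    1.07  0.65]
r 0.1909 ang 200.78 yaw+180 201.48 axis lies left of tool line by mm -2.33 z 0.2831
[[0.05, 0.01, 0.0, 0, 0, 0.0, 255], [0.06, 0.02, 0.0, 0, 0, 0.0, 255], [0.05, 0.01, 0.0, 0, 0, 0.0, 255], [0.06, 0.01, 0.0, 0, 0, 0.0, 255]]
s 0.08 [ 0.24 -0.97] [117, 110, 107, 98, 85, 95, 116, 125, 116, 109, 108, 109, 109]
s 0.1 [ 0.24 -0.97] [145, 141, 131, 113, 91, 96, 117, 126, 118, 112, 115, 117, 120]
s 0.12 [ 0.24 -0.97] [121, 139, 142, 129, 102, 97, 115, 126, 120, 119, 121, 123, 122]
t 0.08 [ 0.92 -0.39] [118, 119, 115, 96, 112, 136, 142, 125, 89, 103, 113, 112, 112]
t 0.1 [ 0.92 -0.39] [115, 118, 116, 93, 109, 136, 142, 127, 107, 137, 151, 158, 164]
t 0.12 [ 0.92 -0.39] [145, 139, 130, 98, 109, 135, 142, 128, 108, 114, 110, 101, 100]
```

View pics/t2.png

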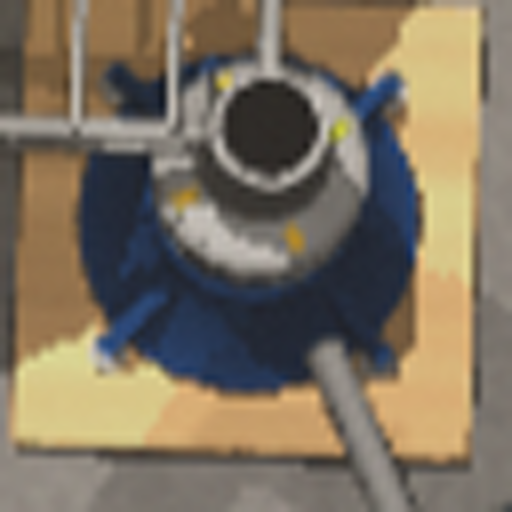

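The marks are at (186,198), (295,238), (340,129) and (223,80) in the 8x crop, which puts the mouth at about 202°. The bar sits as it did before. I'll line up and insert.

```bash
python3 - <<'E'
from h import *
s=rows(lin(P(.178,202,.2829,-.0003),22,4),255)
E
```

```text
[[0.06, 0.02, 0.0, 0, 0, -0.02, 255], [0.07, 0.02, 0.0, 0, 0, -0.02, 255], [0.06, 0.01, 0.0, 0, 0, -0.02, 255], [0.07, 0.02, 0.0, 0, 0, -0.02, 255]]
```

>>> drive_tool(commands=[[[0.06,0.02,0,0,0,-0.02,255],[0.07,0.02,0,0,0,-0.02,255],[0.06,0.01,0,0,0,-0.02,255],[0.07,0.02,0,0,0,-0.02,255],[0,0,0,0,0,0,255],[0.08,0,0,0,0,0,255],[0.08,0,0,0,0,0,255],[0.08,0,0,0,0,0,255],[0.08,0,0,0,0,0,255],[0,0,0,0,0,0,255]]])

```text
time_s: 15.7
eef_pos: [0.4367, -0.102, 0.2828]
eef_rot: [0.0, 0.982, 0.191, 0.0]
wrist_force: [0.5, -0.1, -1.5]
opening: 0.112
```

>>> drive_tool(commands=[[[0.08,0,0,0,0,0,255],[0.08,0,0,0,0,0,255],[0.08,0,0,0,0,0,255],[0,0,0,0,0,0,255]]])

```text
time_s: 16.1
eef_pos: [0.4478, -0.0975, 0.2828]
eef_rot: [0.0, 0.982, 0.191, 0.0]
wrist_force: [1.8, 0.2, -1.7]
opening: 0.109
```

```bash
python3 - <<'E'
from h import *
rep();pol()
E
```

```text
t 16.1 p [ 0.4478 -0.0975  0.2828] yaw 21.97 tilt [0.0005 0.0002] F [ 1.8  0.2 -1.7] T [-0.05 -0.05  0.04] op 0.109 q [-0.47  0.07  2.    0.    1.07  0.71]
r 0.1497 ang 201.85 yaw+180 201.97 axis lies left of tool line by mm -0.29 z 0.2828
```

No jam: the tip is about 20 mm inside with almost no force. I'll push on and start the second swing.

>>> drive_tool(commands=[[[0.08,0,0,0,0,0,255],[0.08,0,0,0,0,0,255],[0.08,0,0,0,0,0,255],[0.08,0,0,0,0,0,255],[0.08,0,0,0,0,0,255],[0.08,0,0,0,0,0,255],[0.08,0,0,0,0,0,255],[0.08,0,0,0,0,0,255],[0.06,0,0,0,0,0,255],[0,0,0,0,0,0,255]]])

```text
time_s: 17.1
eef_pos: [0.4802, -0.0844, 0.2827]
eef_rot: [0.0, 0.982, 0.191, 0.0]
wrist_force: [-0.6, -0.1, -2.0]
opening: 0.11
```

>>> drive_tool(commands=[[[0,0.13,0,0,0,-0.37,255],[0.01,0.12,0,0,0,-0.37,255],[0,0.12,0,0,0,-0.37,255],[0,0.12,0,0,0,-0.38,255],[0.01,0.12,-0.01,0,0,-0.37,255],[0,0.12,0,0,0,-0.38,255],[0,0.12,0,0,0,-0.37,255],[0.01,0.12,0,0,0,-0.38,255]]])

```text
time_s: 17.9
eef_pos: [0.5064, -0.1243, 0.2829]
eef_rot: [-0.001, 0.921, 0.391, -0.001]
wrist_force: [-2.6, 0.1, 0.4]
opening: 0.106
```

```bash
python3 - <<'E'
from h import *
rep();pol()
E
```

```text
t 17.9 p [ 0.5064 -0.1243  0.2829] yaw 45.98 tilt [-0.0003 -0.002 ] F [-2.6  0.1  0.4] T [ 0.14  0.35 -0.06] op 0.106 q [-0.47  0.21  1.84  0.    1.09  0.3 ]
r 0.1151 ang 225.76 yaw+180 225.98 axis lies left of tool line by mm -0.44 z 0.2829
```

>>> drive_tool(commands=[[[0,0.13,-0.01,0,0,-0.37,255],[0.01,0.12,0,0,0,-0.37,255],[0,0.12,0,0,0,-0.37,255],[0,0.12,-0.01,0,0,-0.38,255],[0.01,0.12,0,0,0,-0.37,255],[0,0.12,0,0,0,-0.38,255],[0,0.12,0,0,0,-0.37,255],[0.01,0.12,0,0,0,-0.38,255],[0,0.12,0,0,0,-0.37,255],[0,0.12,0,0,0,-0.38,255]]])

```text
time_s: 18.9
eef_pos: [0.5585, -0.1538, 0.2838]
eef_rot: [-0.001, 0.789, 0.615, -0.001]
wrist_force: [-2.4, 1.1, -0.3]
opening: 0.102
```

>>> drive_tool(commands=[[[0,0.12,-0.01,0,0,-0.38,255],[0.01,0.12,0,0,0,-0.37,255],[0.01,0.12,0,0,0,-0.38,255]]])

```text
time_s: 19.2
eef_pos: [0.5763, -0.1566, 0.2843]
eef_rot: [-0.001, 0.738, 0.675, -0.001]
wrist_force: [-3.3, -2.4, -1.0]
opening: 0.11
```

```bash
python3 - <<'E'
from h import *
rep();pol()
E
```

```text
t 19.2 p [ 0.5763 -0.1566  0.2843] yaw 84.94 tilt [-0.0003 -0.0022] F [-3.3 -2.4 -1. ] T [-0.37  0.52 -0.09] op 0.11 q [-0.46  0.36  1.64 -0.    1.14 -0.37]
r 0.1153 ang 264.83 yaw+180 264.94 axis lies left of tool line by mm -0.23 z 0.2843
```

Head total is about 142°. From here I'll go in short steps and watch the force.

>>> drive_tool(commands=[[[0,0.12,0,0,0,-0.37,255],[0,0.12,0,0,0,-0.38,255],[0.01,0.12,0,0,0,-0.37,255]]])

```text
time_s: 19.5
eef_pos: [0.5929, -0.157, 0.2837]
eef_rot: [-0.003, 0.683, 0.731, -0.003]
wrist_force: [-19.8, -6.5, 4.8]
opening: 0.113
```

>>> drive_tool(commands=[[[0,0.12,0,0,0,-0.38,255],[0.01,0.12,-0.01,0,0,-0.37,255],[0,0.12,0,0,0,-0.38,255]]])

```text
time_s: 19.8
eef_pos: [0.6037, -0.156, 0.2812]
eef_rot: [-0.014, 0.623, 0.782, -0.011]
wrist_force: [-62.8, -14.3, 23.9]
opening: 0.113
```

```bash
python3 - <<'E'
from h import *
rep();pol()
E
```

```text
t 19.8 p [ 0.6037 -0.156   0.2812] yaw 102.84 tilt [ 0.0091 -0.0349] F [-62.8 -14.3  23.9] T [-2.3  10.7  -1.21] op 0.113 q [-0.44  0.43  1.56 -0.02  1.19 -0.66]
r 0.1154 ang 278.45 yaw+180 282.84 axis lies left of tool line by mm -8.85 z 0.2812
```

The hard stop came suddenly: 63 N at the wrist, below the 120 N limit. I'll back off to relieve it.

>>> drive_tool(commands=[[[0,-0.12,0,0,0,0.38,255],[0,-0.12,0,0,0,0.37,255],[0,-0.12,0,0,0,0.38,255],[0,0,0,0,0,0,255]]])

```text
time_s: 20.2
eef_pos: [0.5922, -0.1573, 0.2837]
eef_rot: [-0.003, 0.684, 0.729, -0.002]
wrist_force: [-10.0, -1.3, 0.8]
opening: 0.107
```

```bash
python3 - <<'E'
from h import *
rep();pol()
a=snap('scene');b=snap('top')
g=lambda c,x0,y0,x1,y1:cv2.resize(c['pixels'][y0:y1,x0:x1,::-1],(400,400),interpolation=cv2.INTER_CUBIC)
cv2.imwrite('pics/h3.png',np.hstack([g(a,285,195,349,259),g(b,300,190,364,254)]))
E
```

```text
t 20.2 p [ 0.5922 -0.1573  0.2837] yaw 93.64 tilt [ 0.0019 -0.0074] F [-10.   -1.3   0.8] T [-0.31  1.72 -0.29] op 0.107 q [-0.45  0.39  1.6  -0.    1.16 -0.52]
r 0.1156 ang 272.74 yaw+180 273.64 axis lies left of tool line by mm -1.81 z 0.2837
```

View pics/h3.png

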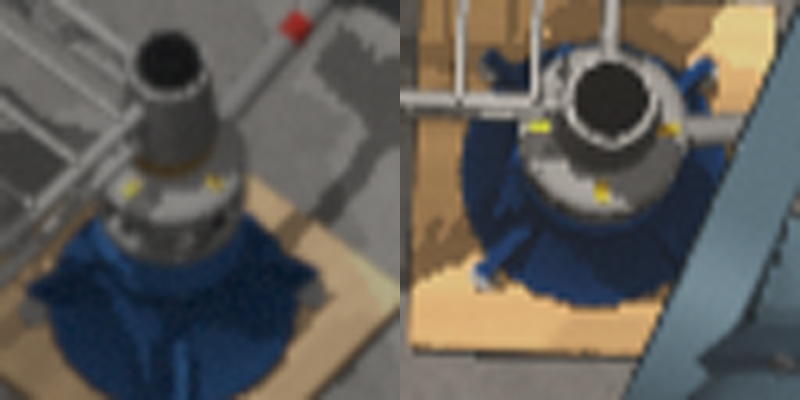

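The marks are at (540,127), (602,192) and (668,130), so the head has turned about 150° (0.415 turn), inside the 0.40–0.59 range. I'll ease off the rest and check the head's rise in depth.

>>> drive_tool(commands=[[[0,-0.1,0,0,0,0.33,255],[0,0,0,0,0,0,255]]])

```text
time_s: 20.5
eef_pos: [0.5889, -0.1573, 0.2846]
eef_rot: [-0.001, 0.7, 0.714, -0.001]
wrist_force: [-2.1, -0.7, -1.3]
opening: 0.099
```

```bash
python3 - <<'E'
from h import *
rep();pol()
for n in('scene','top'):
    Z=[]
    for k in range(4):
        c=snap(n)
        V,U=np.mgrid[195:260,290:360]; pts=np.array([dep(c,u,v) for u,v in zip(U.ravel(),V.ravel()) if c['depth'][v,u]>0])
        q=pts[:,:2]-AX; rr=np.hypot(*q.T); a=np.degrees(np.arctan2(q[:,1],q[:,0]))%360
        s=pts[(rr>.019)&(rr<.027)&(a>140)&(a<235)&(pts[:,2]>.12)&(pts[:,2]<.15),2]; Z.append([len(s),np.median(s).round(4)])
    print(n,Z)
E
```

```text
t 20.5 p [ 0.5889 -0.1573  0.2846] yaw 91.11 tilt [ 0.0008 -0.0024] F [-2.1 -0.7 -1.3] T [-0.01  0.52  0.06] op 0.099 q [-0.46  0.38  1.61 -0.    1.15 -0.47]
r 0.1155 ang 271.07 yaw+180 271.11 axis lies left of tool line by mm -0.09 z 0.2846
scene [[41, np.float64(0.1348)], [45, np.float64(0.1361)], [49, np.float64(0.136)], [42, np.float64(0.1359)]]
top [[63, np.float64(0.1372)], [63, np.float64(0.1367)], [63, np.float64(0.1366)], [63, np.float64(0.1372)]]
```

The head top is at about 0.1363, so the hole is at 0.116, which matches the cap touching the corner pad. Withdrawing.

>>> drive_tool(commands=[[[-0.1,0,0,0,0,0,255],[-0.2,0,0,0,0,0,255],[-0.2,0,0,0,0,0,255],[-0.2,0,0,0,0,0,255],[-0.2,0,0,0,0,0,255],[-0.2,0,0,0,0,0,255],[-0.2,0,0,0,0,0,255],[-0.2,0,0,0,0,0,255],[-0.2,0,0,0,0,0,255]]])

```text
time_s: 21.8
eef_pos: [0.5916, -0.2434, 0.2855]
eef_rot: [0.001, 0.7, 0.714, 0.0]
wrist_force: [-0.1, 0.1, -1.8]
opening: 0.105
```

```bash
python3 - <<'E'
from h import *
rep();pol()
s=rows(lin([.492,-.321,.27],9.3,16),255)
E
```

```text
t 21.8 p [ 0.5916 -0.2434  0.2855] yaw 91.13 tilt [-0.0006  0.0009] F [-0.1  0.1 -1.8] T [-0.06  0.06  0.03] op 0.105 q [-0.58  0.44  1.53  0.    1.17 -0.6 ]
r 0.2017 ang 271.4 yaw+180 271.13 axis lies left of tool line by mm 0.96 z 0.2855
[[-0.09, -0.13, 0.02, 0, 0, 0.64, 255], [-0.11, -0.11, 0.02, 0, 0, 0.64, 255], [-0.12, -0.11, 0.02, 0, 0, 0.64, 255], [-0.12, -0.1, 0.02, 0, 0, 0.64, 255], [-0.13, -0.08, 0.02, 0, 0, 0.64, 255], [-0.14, -0.08, 0.02, 0, 0, 0.64, 255], [-0.15, -0.06, 0.02, 0, 0, 0.63, 255], [-0.15, -0.04, 0.01, 0, 0, 0.64, 255], [-0.15, -0.04, 0.02, 0, 0, 0.64, 255], [-0.16, -0.02, 0.02, 0, 0, 0.64, 255]]
[[-0.16, 0.0, 0.02, 0, 0, 0.64, 255], [-0.15, 0.0, 0.02, 0, 0, 0.64, 255], [-0.16, 0.03, 0.02, 0, 0, 0.64, 255], [-0.15, 0.03, 0.02, 0, 0, 0.64, 255], [-0.15, 0.05, 0.02, 0, 0, 0.64, 255], [-0.15, 0.07, 0.02, 0, 0, 0.64, 255]]
```

>>> drive_tool(commands=[[[-0.09,-0.13,0.02,0,0,0.64,255],[-0.11,-0.11,0.02,0,0,0.64,255],[-0.12,-0.11,0.02,0,0,0.64,255],[-0.12,-0.1,0.02,0,0,0.64,255],[-0.13,-0.08,0.02,0,0,0.64,255],[-0.14,-0.08,0.02,0,0,0.64,255],[-0.15,-0.06,0.02,0,0,0.63,255],[-0.15,-0.04,0.01,0,0,0.64,255],[-0.15,-0.04,0.02,0,0,0.64,255],[-0.16,-0.02,0.02,0,0,0.64,255]]])

```text
time_s: 22.8
eef_pos: [0.5289, -0.2914, 0.2759]
eef_rot: [0.0, 0.94, 0.34, 0.0]
wrist_force: [0.2, 0.4, -1.8]
opening: 0.108
```

>>> drive_tool(commands=[[[-0.16,0,0.02,0,0,0.64,255],[-0.15,0,0.02,0,0,0.64,255],[-0.16,0.03,0.02,0,0,0.64,255],[-0.15,0.03,0.02,0,0,0.64,255],[-0.15,0.05,0.02,0,0,0.64,255],[-0.15,0.07,0.02,0,0,0.64,255],[0,0,0,0,0,0,255],[0,0,0,0,0,0,255]]])

```text
time_s: 23.6
eef_pos: [0.4918, -0.3204, 0.2698]
eef_rot: [0.0, 0.997, 0.082, 0.0]
wrist_force: [-0.1, 0.4, -2.2]
opening: 0.109
```

```bash
python3 - <<'E'
from h import *
rep()
a=snap('scene');b=snap('top')
g=lambda c,x0,y0,x1,y1:cv2.resize(c['pixels'][y0:y1,x0:x1,::-1],(400,400),interpolation=cv2.INTER_CUBIC)
cv2.imwrite('pics/p.png',np.hstack([g(a,320,120,440,240),g(b,390,180,510,300)]))
s=rows(lin([.492,-.321,.184],9.3,7),255)
E
```

```text
t 23.6 p [ 0.4918 -0.3204  0.2698] yaw 9.41 tilt [0.0004 0.0002] F [-0.1  0.4 -2.2] T [-0.06  0.08  0.02] op 0.109 q [-0.78  0.36  1.68  0.    1.1   0.63]
[[0.0, 0.0, 0.25, 0, 0, 0.0, 255], [0.0, 0.01, 0.24, 0, 0, 0.0, 255], [0.0, 0.0, 0.25, 0, 0, 0.01, 255], [0.0, 0.0, 0.24, 0, 0, 0.0, 255], [0.0, 0.0, 0.25, 0, 0, 0.0, 255], [0.0, 0.01, 0.24, 0, 0, 0.0, 255], [0.0, 0.0, 0.25, 0, 0, 0.0, 255]]
```

View pics/p.png

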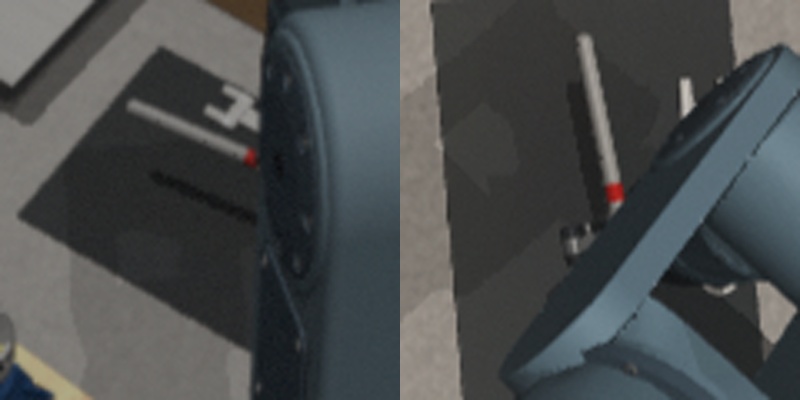

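The bar is held level over the mat, with its far end at (585,40) and the red band at (615,190) in the top crop. The spanner is clear of it. Lowering.

>>> drive_tool(commands=[[[0,0,0.24,0,0,0,255],[0,0,0.24,0,0,0,255],[0,0,0.24,0,0,0,255],[0,0,0.24,0,0,0,255],[0,0,0.24,0,0,0,255],[0,0,0.24,0,0,0,255],[0,0,0.2,0,0,0,255],[0,0,0,0,0,0,255],[0,0,0,0,0,0,255]]])

```text
time_s: 24.6
eef_pos: [0.4918, -0.3201, 0.1875]
eef_rot: [-0.0, 0.997, 0.081, -0.0]
wrist_force: [-0.1, -0.1, -1.6]
opening: 0.106
```

>>> drive_tool(commands=[[[0,0,0.05,0,0,0,255],[0,0,0.05,0,0,0,255],[0,0,0,0,0,0,255],[0,0,0,0,0,0,255]]])

```text
time_s: 25.0
eef_pos: [0.4918, -0.3201, 0.1829]
eef_rot: [0.0, 0.997, 0.081, 0.0]
wrist_force: [-0.1, -0.2, -1.2]
opening: 0.108
```

```bash
python3 - <<'E'
from h import *
rep()
E
```

```text
t 25.0 p [ 0.4918 -0.3201  0.1829] yaw 9.31 tilt [0.0002 0.0002] F [-0.1 -0.2 -1.2] T [ 0.03  0.08 -0.01] op 0.108 q [-0.78  0.49  1.7   0.    0.94  0.63]
```

>>> drive_tool(commands=[[[0,0,0.03,0,0,0,255],[0,0,0.03,0,0,0,255],[0,0,0.02,0,0,0,255],[0,0,0,0,0,0,255],[0,0,0,0,0,0,255]]])

```text
time_s: 25.5
eef_pos: [0.4918, -0.3201, 0.1787]
eef_rot: [0.0, 0.997, 0.081, 0.0]
wrist_force: [-1.0, -0.2, -2.0]
opening: 0.107
```

>>> drive_tool(commands=[[[0,0,0,0,0,0,200],[0,0,0,0,0,0,170],[0,0,0,0,0,0,140],[0,0,0,0,0,0,110],[0,0,0,0,0,0,100],[0,0,0,0,0,0,100],[0,0,0,0,0,0,100]]])

```text
time_s: 26.2
eef_pos: [0.4918, -0.3201, 0.1787]
eef_rot: [0.0, 0.997, 0.081, 0.0]
wrist_force: [0.2, 0.4, -0.2]
opening: 0.603
```

>>> drive_tool(commands=[[[0,0,-0.1,0,0,0,100],[0,0,-0.3,0,0,0,100],[0,0,-0.4,0,0,0,100],[0,0,-0.4,0,0,0,100],[0,0,-0.4,0,0,0,100],[0,0,-0.4,0,0,0,100],[-0.4,0,-0.4,0,0,0,100],[-0.4,0.2,-0.4,0,0,0,100],[-0.4,0.2,-0.2,0,0,0,100],[-0.4,0.2,0,0,0,0,100]]])

```text
time_s: 27.2
eef_pos: [0.4176, -0.3635, 0.3324]
eef_rot: [0.002, 0.997, 0.081, 0.001]
wrist_force: [0.3, -0.1, 0.1]
opening: 0.608
```

>>> drive_tool(commands=[[[-0.4,0.2,0,0,0,0,100],[-0.4,0.2,0,0,0,0,100],[-0.4,0.2,0,0,0,0,100],[-0.4,0.2,0,0,0,0,100],[-0.4,0.2,0,0,0,0,100],[-0.4,0.2,0,0,0,0,100],[-0.3,0.2,0,0,0,0,100],[0,0,0,0,0,0,100],[0,0,0,0,0,0,100]]])

```text
time_s: 28.1
eef_pos: [0.2958, -0.4535, 0.3297]
eef_rot: [0.0, 0.997, 0.081, 0.0]
wrist_force: [-0.5, -0.1, -1.0]
opening: 0.603
```

```bash
python3 - <<'E'
from h import *
rep(); b=snap('top','end.png')
E
```

```text
t 28.1 p [ 0.2958 -0.4535  0.3297] yaw 9.25 tilt [0.0005 0.0009] F [-0.5 -0.1 -1. ] T [ 0.03 -0.03 -0.  ] op 0.603 q [-1.21  0.19  1.76  0.    1.19  0.2 ]
```

View pics/end.png

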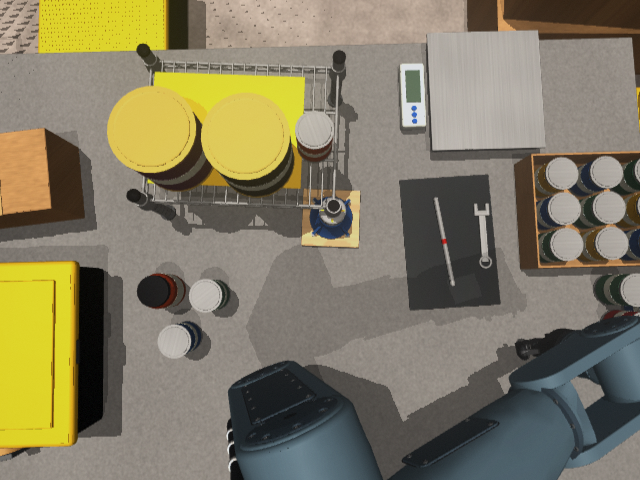

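The bar is back on the mat from (436,198) to (452,285), and nothing else has moved. One last look at the head.

```bash
python3 - <<'E'
from h import *
a=snap('scene');b=snap('top')
g=lambda c,x0,y0,x1,y1:cv2.resize(c['pixels'][y0:y1,x0:x1,::-1],(400,400),interpolation=cv2.INTER_CUBIC)
cv2.imwrite('pics/h4.png',np.hstack([g(a,285,195,349,259),g(b,300,190,364,254)]))
E
```

```text
(no output)
```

View pics/h4.png

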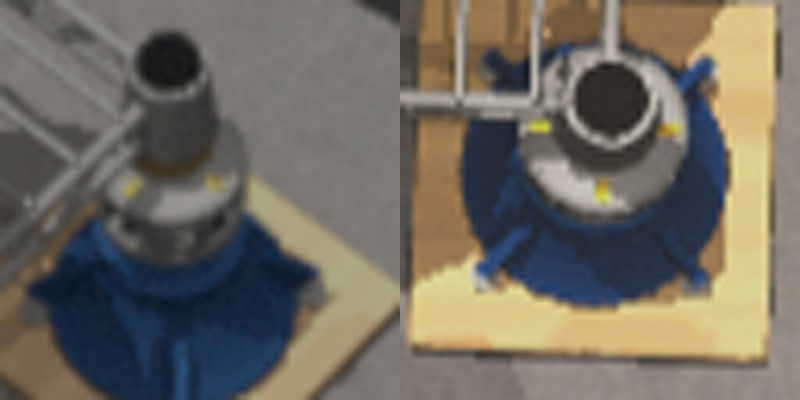

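The marks are still at (540,127), (602,192) and (668,130), so the head has not turned back.

```bash
python3 -c "
from bench import ctrl
print(ctrl.hand_in())"
```

```text
the job is handed in; nothing more can be done
None
```

The jack is wound up hard against the rack's corner, the bar is back on the mat, and the job is handed in at about 28 s of the 72 s allowed.

I turned the head only with the bar, pushed about 50 mm into the hole each time. It took two swings, roughly 85° and then 65°, moving the bar on to the next hole between them. The second swing ended in a sudden hard stop, where the wrist force reached about 64 to 69 N, under the 120 N limit.

**Last checks:**
- **Turn:** the yellow marks show about 150° in all (0.415 turn), within the stated 0.40 to 0.59. They had not moved after I drew the bar out.
- **Height:** depth readings put the head's top at about 136 to 137 mm. That puts the hole axes at about 116 mm, where the cap meets the corner. The two cameras differ by about 1 mm, and the contact itself is hidden from both.
- **Scene:** the final top picture shows the bar where it started on the mat. The spanner, tins, jar and rack look unmoved, and the gripper is clear of everything.

None of the checks failed.

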